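# Hold a plane blade ready above the whetstone grinder

## Task

Pick up the plane blade by the blue grip of its honing holder and carry it, without it or the robot touching the grinder or its water tank and without disturbing the carton, the bottle or the bench whetstone, to the grinder's stone. Stop with the blade flat and level, parallel to the long sides of the water tank, its cutting edge (the end with the red stripe) pointing to the side of the grinder away from the black switch panel, and the middle of the cutting edge hovering about 1 cm above the yellow dot on the stone, not touching it. Finish while still holding the blade there, steady: do not set it down or let go.

Things in the scene. Friction and masses are not known exactly. Their poses are not given: they have to be found in the camera images.
- blade: Plane blade in a honing holder, loose, 0.28-0.52 kg, flat on the rest. Steel blade 150 (x) x 50 (y) x 4; on it a dark clamp block 60 x 60, top 18 above the underside; on that an upright blue grip 55 (x) x 22 (y), 18 to 63 above the underside; block and grip centred at x = -10. Origin: centre of the blade's underside, x to the cutting edge, z up. Hold the grip across its 22 from above, near the centre of mass.
- edge (a point): Middle of the cutting edge at the underside of the blade: blade x = +75, y = 0, z = 0. The end with the red stripe 10 wide across it.
- heel (a point): Middle of the blade's other, blunt end at the underside: blade x = -75, y = 0, z = 0.
- grip (a point): Point inside the blue grip at a good height to hold it: blade x = -10, y = 0, 43 above the blade's underside (20 below the top of the grip).
- rest: Fixed dark wooden block 180 (x) x 120 (y) x 25 high on which the blade lies. Origin: centre of its underside, on the table.
- grinder: Fixed cream grinder, flat round stone on top. Origin: on the table under the stone's axis; z up, x from the black switch panel (on the face x = -140, robot side, with a black strip on the deck above it) to the side with grey vents (x = +140). Body y = -150 to +230, 120 high; black pan radius 122, top 136; brown stone radius 102.5, top 150; steel nut on the axis, radius 16, top 156. The tank stands on the +y end.
- mark (a point): Centre of the yellow dot (24 across, flat) on the stone's top, 70 from the stone's axis, 150 above the table, always on the half of the stone away from the tank. The stone stands still; it turns stiffly if pushed.
- tank: Fixed open cream water tank 250 long (x, parallel to the grinder's x) x 90 wide (y) x 100 high, walls 5, on the grinder's deck between the rest and the stone; its rim is 220 above the table. Origin: centre of its underside, 120 above the table.
- carton: Loose buff carton 90 x 60 x 45 high lying between the rest and the grinder. Origin: centre of its underside. Leave alone.
- bottle: Loose white plastic bottle, 52 across, 130 high. Origin: centre of its underside. Leave alone.
- whetstone: Loose bench whetstone on a green base, 150 (x) x 62 (y) x 36 high. Origin: centre of its underside. Leave alone.
Not all that is in view belongs to the job. What is shaped like the blade but brown is not meant.

How it is judged:
By the outcome, as a careful person would: the job done as asked, in the order asked, and still so for the second after the job is handed in, while the arm keeps its last pose, push and grip.
It also fails if it takes over 45 s, if anything falls off the work surface, if the arm or the gripper's body presses on something with over 40 N, if the wrist force passes 120 N, or if a joint passes its speed limit or range.

## Robot

A 7-joint arm with a two-finger parallel gripper is mounted at the origin on the work surface. World frame = base frame: x ahead of the robot, y to its left, z up, the work surface at z = 0. Lengths are in m, angles in rad, forces in N, time in s.
With the tool pointing down it reaches from about 0.4 to 0.925 m from the base axis. Payload 4.1 kg.
Tool frame: the origin (TCP) lies on the front face of the gripper's body, between the roots of the fingers; the fingertips stand 73 mm ahead of it and the grasp point (between the pads) lies 54 mm ahead of it; z points along the fingers, y is the line along which they close (so a half turn about z gives the same grasp; the last joint's range is limited). The gripper opens to 85 mm and grips with 20 to 120 N. Pads are 22 mm wide; open, the fingers measure 114 mm over their backs; the gripper's body (76 mm by 85 mm) begins 54 mm behind the grasp point. The pads swing forward as they close: fully open they stand 13 mm farther back than shut.
Start: joints at [-1.403, 0.398, 0.045, 1.537, -0.019, 1.207, -0.051], TCP at [0.171, 0.627, 0.304] pointing down, gripper open.
Joint ranges: [-2.82, 2.82], [-0.49, 2.23], [-1.37, 1.46], [0, 2.46], [-1.36, 4.5], [0.23, 2], [-2.94, 2.94]. Speed limits (rad/s): [2.57, 2.57, 3.14, 3.14, 3.14, 3.14, 3.14].

## Interface

Orientations are given as a rotation vector (axis times angle).
In Python, from bench import bot gives the robot as it stands. The module is installed in compiled form; this text tells all that it offers.
- The arm moves only by the tool step_arm, never from a script. Its argument "targets" is a list of rows, each an object with "offset": the shift along the tool's x, y, z in mm, a list of three; "twist": the turn, a rotation vector about the tool's x, y, z in degrees, a list of three; "jaw": the finger opening in mm, from 0 to 85.4. A call has 1 to 20 rows; each row is the pose to reach, as a shift and turn from the pose commanded when the call began, along the tool's axes at that moment; what a row does not reach only later rows make up. A row lasts 1/10 s, in which the tool goes at most 50 mm and 8.59 degrees, less where a joint would pass 70% of its speed; a pose out of reach is approached as far as the arm can. A call with a gripper value outside its range is refused whole. The fingers move at their own pace and stop on an object; the grip force is fixed at half the most. Time passes only in rows, so rows that repeat a pose let the fingers close. It gives the time, the measured TCP pose, the force, the opening and the grip force at its end, in the units of the state.
- bot.state(): the state, without advancing time (a new reading comes with each control period).
- bot.grab_frame(name): name is "scene" or "top"; returns a dict with "img" (384x512x3 uint8, blue, green, red), "range_z" (384x512 float32, m along the optical axis (not along the pixel's ray), 0 where there is no reading), "fovy" (degrees; the focal length in pixels is half the picture's height over the tangent of half this angle, whatever the lens; pixels are square), "cx", "cy" (the principal point, pixels), "camera_from_world" (4x4, takes a point from world to camera coordinates). Camera axes: x right, y down, z forward; pixel columns grow to the right and rows downward; lengths in m; the calibration is good to about 2 mm. A picture is of the moment at which its call begins.
- bot.hand_in(): hands the job in; it is judged then, once.
The state is a dict: "time_s": time; "joints": joint angles; "qd": joint speeds; "joint_torque": joint torques, N m; "tcp_pos": TCP position; "ee_rot": TCP orientation; "contact_force": force on the tool from outside, world axes, zero at the start; "ft_torque": the same for the moment, N m; "gripper_width": finger opening in m; "finger_force": force on a finger pad.
Only numpy, scipy, OpenCV 4.12 (cv2) and the standard library are available. Lean on these libraries where they do the work, as an engineer would, in place of code of your own. Each camera call takes 0.05 s, during which the arm holds its last target. There are 200 camera calls.

## Working session

There is one attempt and no reset: what is moved stays moved. The work goes in short steps, Python scripts to look and compute and a tool call to move; the robot and the scene stay as the last step left them, time stands still between calls to the robot, and variables do not carry over. Pictures are saved under pics/ and viewed, at most 10 in all, crops included, and the job is handed in when it is done.

Besides the shell and the picture viewer there is one more tool, called after ">>>" in YAML: its name, and indented under it one key for each argument. step_arm: Moves the arm, as the interface text tells. Its arguments: {"type":"object","properties":{"targets":{"type":"array","items":{"type":"object","properties":{"offset":{"type":"array","items":{"type":"number"}},"twist":{"type":"array","items":{"type":"number"}},"jaw":{"type":"number"}}}}},"required":["targets"]}

```bash
mkdir -p pics
cat > h.py <<'E'
import numpy as np, cv2
from bench import bot
from scipy.spatial.transform import Rotation as R
def grab(n):
    f=bot.grab_frame(n); f['f']=192/np.tan(np.radians(f['fovy'])/2); return f
def cloud(f):
    z=f['range_z'].astype(float); v,u=np.mgrid[0:384,0:512]
    P=np.stack([(u-f['cx'])/f['f']*z,(v-f['cy'])/f['f']*z,z],-1)
    T=np.linalg.inv(f['camera_from_world']); return P@T[:3,:3].T+T[:3,3]
def ray(f,uv,h):
    T=np.linalg.inv(f['camera_from_world']); d=T[:3,:3]@np.array([(uv[0]-f['cx'])/f['f'],(uv[1]-f['cy'])/f['f'],1]); o=T[:3,3]
    return o+d*(h-o[2])/d[2]
E
python3 - <<'E'
from h import *
ims=[]
for n in('scene','top'):
    f=grab(n); np.savez(''+n+'0.npz',**f); cv2.imwrite(f'pics/{n}0.png',f['img'])
    print(n,f['fovy'],f['cx'],f['cy'],np.linalg.inv(f['camera_from_world']).round(3))
s=bot.state(); print(s)
E
```

```text
scene 52.97167160317882 257.2975641708272 198.16523736763077 [[-0.651  0.415 -0.635  1.253]
 [ 0.759  0.368 -0.538  0.669]
 [ 0.01  -0.832 -0.554  0.767]
 [ 0.     0.     0.     1.   ]]
top 47.827335333398864 259.5816182058971 190.81227262094419 [[-0.006 -0.984  0.177  0.301]
 [-1.     0.004 -0.008  0.072]
 [ 0.007 -0.177 -0.984  1.232]
 [ 0.     0.     0.     1.   ]]
{'time_s': 0.1, 'joints': array([-1.40300596,  0.39909026,  0.04504391,  1.53772293, -0.01867187,
        1.20689437, -0.0506995 ]), 'qd': array([-0.0002467 , -0.00271221, -0.00053455, -0.00171412,  0.00038004,
       -0.00014339,  0.00057699]), 'joint_torque': array([ 3.00013024e-03, -4.76266587e+01,  1.36976793e+00, -2.54949224e+01,
        1.19766622e-02,  4.99505768e-03, -5.12741508e-06]), 'tcp_pos': array([0.17122856, 0.62659766, 0.30299918]), 'ee_rot': array([-4.17640095e-01, -3.11362719e+00,  2.65814950e-03]), 'contact_force': array([-0.19268747,  0.3479358 ,  0.46954929]), 'ft_torque': array([-0.00616071,  0.02375852, -0.06636439]), 'finger_force': 0.0, 'gripper_width': 0.08531967422461927}
```

View pics/scene0.png

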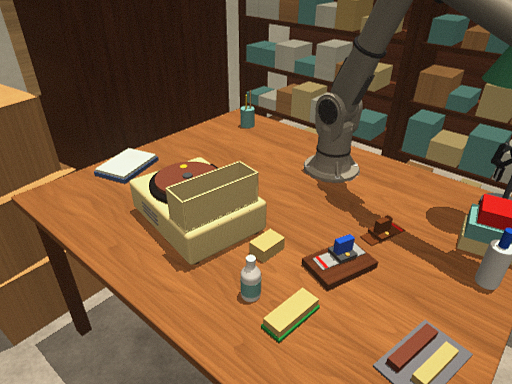

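View pics/top0.png

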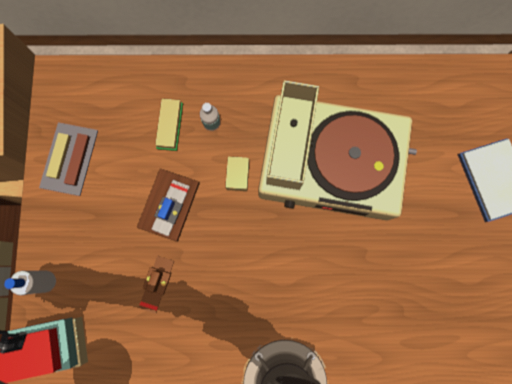

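The scene view shows the grinder with its tank on the left and the blade with its blue grip on the rest at about (340,250). The top view has the blade at about (170,207) with the red stripe up at (179,187), the brown decoy at (157,283), the yellow dot at (379,166), the nut at (355,153), the tank from (293,85) to (290,185), and the switch panel strip at (345,206).

Run:
```python
from h import *
f=dict(np.load('top0.npz')); im=f['img']; hsv=cv2.cvtColor(im,cv2.COLOR_BGR2HSV).astype(int); C=cloud(f)
H,S,V=hsv[...,0],hsv[...,1],hsv[...,2]
v,u=np.mgrid[0:384,0:512]
def box(a,b,c,d): return (u>=a)&(u<=b)&(v>=c)&(v<=d)
def rep(n,m,h):
    m=m.astype(np.uint8); p=np.argwhere(m)[:,::-1]; c=p.mean(0); r=cv2.minAreaRect(p.astype(np.float32))
    q=C[m>0]; q=q[np.isfinite(q).all(1)]
    print(n,len(p),c.round(1),'ray',ray(f,c,h).round(4),'cloud med',np.median(q,0).round(4),'rect',[ray(f,x,h)[:2].round(3).tolist() for x in cv2.boxPoints(r)])
bl=box(140,205,170,240)
rep('red',bl&((H<8)|(H>172))&(S>170)&(V>140),.029)
top=C[...,2]
rep('blue',bl&(H>105)&(H<130)&(S>130),.088)
rep('bluetop',bl&(H>105)&(H<130)&(S>130)&(top>.08),.088)
rep('steel',bl&(S<50)&(V>110),.029)
rep('rest',bl&(top>.018)&(top<.035),.025)
g=box(255,420,75,220)
rep('dot',box(368,390,155,178)&(H>22)&(H<35)&(S>170)&(V>150),.15)
rep('nut',box(345,365,143,163)&(S<80),.156)
rep('stone',box(305,402,108,198)&(top>.145)&(top<.153),.15)
rep('tankrim',g&(top>.213)&(top<.226),.22)
rep('deck',g&(top>.113)&(top<.125),.12)
rep('strip',box(310,380,195,216)&(V<60),.12)
rep('carton',box(220,255,150,195)&(top>.04)&(top<.05),.045)
rep('bottle',box(195,225,95,132)&(top>.05),.1)
rep('whet',box(150,190,95,155)&(top>.03)&(top<.042),.036)
```

```text
red 29 [178.1 186.9] ray [0.5294 0.2924 0.029 ] cloud med [0.5282 0.2898 0.029 ] rect [[0.536, 0.316], [0.541, 0.314], [0.523, 0.269], [0.518, 0.27]]
blue 194 [165.4 208.5] ray [0.4597 0.3137 0.088 ] cloud med [0.4605 0.3143 0.0872] rect [[0.441, 0.336], [0.49, 0.316], [0.479, 0.291], [0.43, 0.312]]
bluetop 159 [164.7 208.1] ray [0.4609 0.3156 0.088 ] cloud med [0.461  0.3153 0.0876] rect [[0.441, 0.336], [0.49, 0.316], [0.481, 0.296], [0.432, 0.316]]
steel 496 [169.5 209.3] ray [0.4657 0.3147 0.029 ] cloud med [0.4632 0.3146 0.029 ] rect [[0.415, 0.37], [0.555, 0.316], [0.531, 0.262], [0.392, 0.317]]
rest 2191 [167.7 203.1] ray [0.484  0.3209 0.025 ] cloud med [0.4944 0.3206 0.0255] rect [[0.417, 0.406], [0.59, 0.35], [0.546, 0.235], [0.375, 0.293]]
dot 43 [378.4 165.6] ray [ 0.56   -0.2427  0.15  ] cloud med [ 0.5598 -0.2418  0.1513] rect [[0.564, -0.232], [0.572, -0.247], [0.556, -0.254], [0.548, -0.238]]
nut 108 [354.5 152.1] ray [ 0.5945 -0.1812  0.156 ] cloud med [ 0.5943 -0.181   0.1565] rect [[0.608, -0.168], [0.608, -0.196], [0.581, -0.195], [0.581, -0.167]]
stone 4160 [353.
[... 394 characters left out ...]
0.1207] rect [[0.495, 0.069], [0.769, 0.023], [0.7, -0.361], [0.431, -0.299]]
strip 219 [347.2 204.7] ray [ 0.4632 -0.1644  0.12  ] cloud med [ 0.4647 -0.1715  0.1209] rect [[0.489, -0.084], [0.488, -0.23], [0.436, -0.228], [0.437, -0.083]]
carton 643 [236.7 172. ] ray [0.5682 0.1263 0.045 ] cloud med [0.5678 0.1256 0.0451] rect [[0.526, 0.159], [0.616, 0.153], [0.611, 0.093], [0.521, 0.1]]
bottle 343 [208.6 114.2] ray [0.7183 0.2013 0.1   ] cloud med [0.7192 0.2006 0.0906] rect [[0.747, 0.239], [0.756, 0.181], [0.691, 0.171], [0.682, 0.228]]
whet 883 [167.4 122.6] ray [0.7171 0.3272 0.036 ] cloud med [0.7168 0.3271 0.0359] rect [[0.65, 0.361], [0.794, 0.349], [0.786, 0.293], [0.643, 0.306]]
```

Run:
```python
from h import *
for n in('top','scene'):
    f=dict(np.load(n+'0.npz')); hsv=cv2.cvtColor(f['img'],cv2.COLOR_BGR2HSV).astype(int); C=cloud(f)
    H,S,V=[hsv[...,i] for i in range(3)]; Z=C[...,2]
    def near(x,y,r): return np.hypot(C[...,0]-x,C[...,1]-y)<r
    def rep(k,m):
        q=C[m]; r=cv2.minAreaRect(q[:,:2].astype(np.float32)); b=cv2.boxPoints(r)
        e=[b[1]-b[0],b[2]-b[1]]; l=max(e,key=np.linalg.norm)
        p=q[:,:2]-q[:,:2].mean(0); w,E=np.linalg.eigh(p.T@p); a=E[:,1]
        print(n,k,len(q),'mean',q.mean(0).round(4),'rectc',np.round(r[0],4),'size',np.round(r[1],3),'yaw',np.degrees(np.arctan(l[1]/l[0])).round(1),'pca',np.degrees(np.arctan(a[1]/a[0])).round(1))
    b=near(.47,.315,.11)
    rep('red',b&((H<6)|(H>174))&(S>190)&(V>90)&(Z>.026)&(Z<.034))
    rep('blue',b&(H>105)&(H<130)&(S>130)&(Z>.083))
    rep('steel+red',b&(Z>.0265)&(Z<.033)&((S<60)&(V>80)|((H<6)|(H>174))&(S>190)&(V>90)))
    rep('rest',near(.47,.315,.13)&(Z>.015)&(Z<.035))
    rep('tank',near(.63,-.018,.17)&(Z>.2)&(Z<.225))
    rep('tankrim',near(.63,-.018,.17)&(Z>.214)&(Z<.225))
    rep('deck',near(.6,-.14,.3)&(Z>.112)&(Z<.125))
    rep('dot',near(.56,-.243,.03)&(H>20)&(H<35)&(S>170)&(V>120))
    rep('nut',near(.594,-.181,.03)&(Z>.152)&(S<90))
s=bot.state(); print(R.from_rotvec(s['ee_rot']).as_matrix().round(3))
```

```text
top red 13 mean [0.5275 0.2885 0.03  ] rectc [0.5286 0.2911] size [0.047 0.002] yaw 67.1 pca 67.3
top blue 151 mean [0.4609 0.3161 0.0879] rectc [0.4614 0.3162] size [0.022 0.053] yaw -23.1 pca -21.8
top steel+red 414 mean [0.4676 0.3145 0.0292] rectc [0.4719 0.3131] size [0.05  0.151] yaw -21.9 pca -21.3
top rest 2227 mean [0.484  0.3212 0.0257] rectc [0.4825 0.3215] size [0.121 0.18 ] yaw -19.4 pca -19.9
top tank 732 mean [ 0.6377 -0.0211  0.2168] rectc [ 0.6339 -0.0184] size [0.09  0.252] yaw -10.2 pca -10.0
top tankrim 569 mean [ 0.6325 -0.019   0.2195] rectc [ 0.6339 -0.0184] size [0.09  0.252] yaw -10.2 pca -10.1
top deck 5198 mean [ 0.5855 -0.1383  0.1204] rectc [ 0.6013 -0.1414] size [0.378 0.279] yaw 80.0 pca 80.1
top dot 43 mean [ 0.5598 -0.2424  0.1509] rectc [ 0.5599 -0.2424] size [0.017 0.018] yaw -67.9 pca 72.6
top nut 108 mean [ 0.5943 -0.1813  0.1565] rectc [ 0.5938 -0.1812] size [0.029 0.029] yaw -89.9 pca -23.2
scene red 24 mean [0.5287 0.2934 0.0274] rectc [0.5292 0.2931] size [0.047 0.008] yaw 68.6 pca 65.9
scene blue 96 mean [0.4656 0.3203 0.0852] rectc [0.4652 0
[... 171 characters left out ...]
mean [0.5045 0.3325 0.0233] rectc [0.4844 0.3252] size [0.122 0.182] yaw -19.1 pca -34.4
scene tank 1124 mean [ 0.6428 -0.0145  0.2101] rectc [ 0.6337 -0.0161] size [0.096 0.253] yaw -10.3 pca -9.4
scene tankrim 370 mean [ 0.6446 -0.0145  0.2163] rectc [ 0.633  -0.0162] size [0.096 0.252] yaw -10.3 pca -9.5
scene deck 1299 mean [ 0.6662 -0.099   0.1171] rectc [ 0.6034 -0.1372] size [0.377 0.276] yaw 79.4 pca -86.8
scene dot 23 mean [ 0.5594 -0.2417  0.1479] rectc [ 0.5583 -0.2431] size [0.026 0.021] yaw 36.8 pca 26.6
scene nut 33 mean [ 0.5962 -0.1773  0.1535] rectc [ 0.5965 -0.1771] size [0.028 0.026] yaw 39.3 pca 52.5
[[-0.965  0.264 -0.   ]
 [ 0.264  0.965 -0.002]
 [-0.    -0.002 -1.   ]]
```

>>> step_arm:
  targets:
    - {"offset": [-363, -221, 30], "twist": [0, 0, 6.5], "jaw": 85}
    - {"offset": [-363, -221, 30], "twist": [0, 0, 6.5], "jaw": 85}
    - {"offset": [-363, -221, 30], "twist": [0, 0, 6.5], "jaw": 85}
    - {"offset": [-363, -221, 30], "twist": [0, 0, 6.5], "jaw": 85}
    - {"offset": [-363, -221, 30], "twist": [0, 0, 6.5], "jaw": 85}
    - {"offset": [-363, -221, 30], "twist": [0, 0, 6.5], "jaw": 85}
    - {"offset": [-363, -221, 30], "twist": [0, 0, 6.5], "jaw": 85}
    - {"offset": [-363, -221, 30], "twist": [0, 0, 6.5], "jaw": 85}
    - {"offset": [-363, -221, 30], "twist": [0, 0, 6.5], "jaw": 85}
    - {"offset": [-363, -221, 30], "twist": [0, 0, 6.5], "jaw": 85}
    - {"offset": [-363, -221, 30], "twist": [0, 0, 6.5], "jaw": 85}
    - {"offset": [-363, -221, 30], "twist": [0, 0, 6.5], "jaw": 85}
    - {"offset": [-363, -221, 30], "twist": [0, 0, 6.5], "jaw": 85}

```text
time_s: 1.4
tcp_pos: [0.4621, 0.3198, 0.2738]
ee_rot: [-0.589, -3.085, -0.001]
contact_force: [0.6, 0.3, -0.2]
gripper_width: 0.0852
finger_force: 0.0
```

```bash
cat > st.py <<'E'
from h import *
import sys
def st(goal=None,yaw=None):
    s=bot.state(); M=R.from_rotvec(s['ee_rot']).as_matrix()
    print('t',s['time_s'],'tcp',s['tcp_pos'].round(4),'xyaw',np.degrees(np.arctan2(M[1,0],M[0,0])).round(2),'zax',M[:,2].round(4),'F',s['contact_force'].round(1),'w',round(s['gripper_width'],4),'ff',s['finger_force'],'q',s['joints'].round(2))
    if goal is not None:
        print('offset mm',(1000*M.T@(np.array(goal)-s['tcp_pos'])).round(1))
        G=np.column_stack([[np.cos(yaw),np.sin(yaw),0],[np.sin(yaw),-np.cos(yaw),0],[0,0,-1]])
        print('twist',np.degrees(R.from_matrix(M.T@G).as_rotvec()).round(2))
    return s,M
E
python3 -c "
from st import *
st([.4625,.3175,.122],np.radians(158.2))"
```

```text
t 1.4 tcp [0.4621 0.3198 0.2738] xyaw 158.4 zax [-6.e-04  5.e-04 -1.e+00] F [ 0.6  0.3 -0.2] w 0.0852 ff 0.0 q [-0.89  0.27  0.26  1.79 -0.08  1.08  0.58]
offset mm [ -1.4  -2.  151.8]
twist [ 0.01 -0.04  0.2 ]
```

>>> step_arm:
  targets:
    - {"offset": [-1.5, -2, 50], "twist": [0, 0, 0.2], "jaw": 85}
    - {"offset": [-1.5, -2, 90], "twist": [0, 0, 0.2], "jaw": 85}
    - {"offset": [-1.5, -2, 115], "twist": [0, 0, 0.2], "jaw": 85}
    - {"offset": [-1.5, -2, 135], "twist": [0, 0, 0.2], "jaw": 85}
    - {"offset": [-1.5, -2, 151], "twist": [0, 0, 0.2], "jaw": 85}
    - {"offset": [-1.5, -2, 151], "twist": [0, 0, 0.2], "jaw": 85}
    - {"offset": [-1.5, -2, 151], "twist": [0, 0, 0.2], "jaw": 85}

```text
time_s: 2.1
tcp_pos: [0.4635, 0.3167, 0.1232]
ee_rot: [-0.597, -3.084, -0.0]
contact_force: [-0.8, -0.5, 0.2]
gripper_width: 0.0853
finger_force: 0.0
```

```bash
python3 -c "
from st import *
st([.4625,.3175,.122],np.radians(158.2))
f=grab('scene'); im=f['img'][190:310,270:420]; cv2.imwrite('pics/s1.png',cv2.resize(im,None,fx=5,fy=5,interpolation=2))"
```

```text
t 2.1 tcp [0.4635 0.3167 0.1232] xyaw 158.1 zax [-1.e-04  3.e-04 -1.e+00] F [-0.8 -0.5  0.2] w 0.0853 ff 0.0 q [-0.85  0.46  0.22  1.92 -0.14  0.78  0.64]
offset mm [1.3 0.4 1.2]
twist [ 0.02 -0.01 -0.1 ]
```

View pics/s1.png

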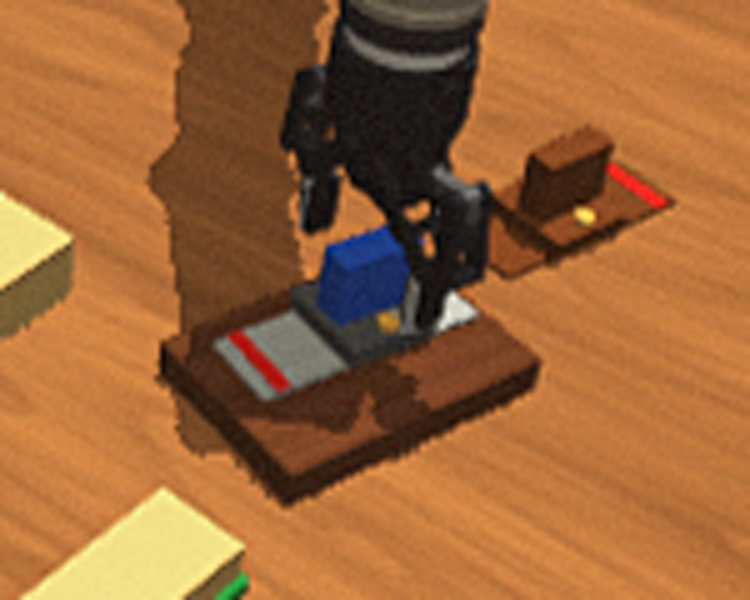

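The crop shows the open fingers straddling the blue grip at (365,270), clear of the block. Now closing.

>>> step_arm:
  targets:
    - {"offset": [0, 0, 0], "twist": [0, 0, 0], "jaw": 10}
    - {"offset": [0, 0, 0], "twist": [0, 0, 0], "jaw": 10}
    - {"offset": [0, 0, 0], "twist": [0, 0, 0], "jaw": 10}
    - {"offset": [0, 0, 0], "twist": [0, 0, 0], "jaw": 10}
    - {"offset": [0, 0, 0], "twist": [0, 0, 0], "jaw": 10}
    - {"offset": [0, 0, 0], "twist": [0, 0, 0], "jaw": 10}
    - {"offset": [0, 0, 0], "twist": [0, 0, 0], "jaw": 10}
    - {"offset": [0, 0, 0], "twist": [0, 0, 0], "jaw": 10}

```text
time_s: 2.95
tcp_pos: [0.4643, 0.3162, 0.1234]
ee_rot: [0.599, 3.083, 0.002]
contact_force: [-0.9, 0.1, 5.0]
gripper_width: 0.0213
finger_force: 59.7
```

>>> step_arm:
  targets:
    - {"offset": [0, 0, -8], "twist": [0, 0, 0], "jaw": 10}
    - {"offset": [0, 0, -25], "twist": [0, 0, 0], "jaw": 10}
    - {"offset": [0, 0, -55], "twist": [0, 0, 0], "jaw": 10}
    - {"offset": [0, 0, -90], "twist": [0, 0, 0], "jaw": 10}
    - {"offset": [0, 0, -125], "twist": [0, 0, 0], "jaw": 10}
    - {"offset": [0, 0, -160], "twist": [0, 0, 0], "jaw": 10}
    - {"offset": [0, 0, -195], "twist": [0, 0, 0], "jaw": 10}
    - {"offset": [0, 0, -225], "twist": [0, 0, 0], "jaw": 10}
    - {"offset": [0, 0, -250], "twist": [0, 0, 0], "jaw": 10}
    - {"offset": [0, 0, -265], "twist": [0, 0, 0], "jaw": 10}
    - {"offset": [0, 0, -272], "twist": [0, 0, 0], "jaw": 10}
    - {"offset": [0, 0, -275], "twist": [0, 0, 0], "jaw": 10}
    - {"offset": [0, 0, -275], "twist": [0, 0, 0], "jaw": 10}

```text
time_s: 4.25
tcp_pos: [0.4636, 0.3154, 0.397]
ee_rot: [-0.599, -3.083, 0.002]
contact_force: [-0.5, -0.5, -2.6]
gripper_width: 0.0214
finger_force: 59.2
```

```bash
python3 -c "
from st import *
s,M=st([.476,-.228,.39],np.radians(169.9))
for n in('scene','top'):
    f=grab(n); cv2.imwrite('pics/%s2.png'%n,f['img'])
"
```

```text
t 4.25 tcp [0.4636 0.3154 0.397 ] xyaw 158.01 zax [-0.0014 -0.0012 -1.    ] F [-0.5 -0.5 -2.6] w 0.0214 ff 59.18961524963379 q [-0.91  0.19  0.27  1.62 -0.05  1.34  0.56]
offset mm [-215.  -499.2    7.6]
twist [ -0.09  -0.06 -11.89]
```

View pics/scene2.png

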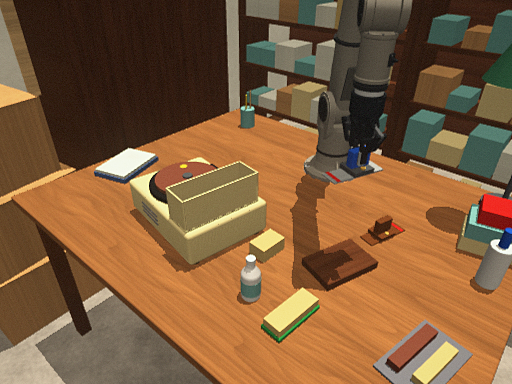

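The blade hangs level from the gripper at (350,165) and the rest is empty. Nothing else has moved. Next I carry it across at height.

>>> step_arm:
  targets:
    - {"offset": [-2, -5, 0], "twist": [0, 0, -0.1], "jaw": 10}
    - {"offset": [-6, -15, 0], "twist": [0, 0, -0.4], "jaw": 10}
    - {"offset": [-15, -35, 0], "twist": [0, 0, -0.8], "jaw": 10}
    - {"offset": [-26, -60, 0], "twist": [0, 0, -1.4], "jaw": 10}
    - {"offset": [-39, -90, 0], "twist": [0, 0, -2.1], "jaw": 10}
    - {"offset": [-54, -125, 0], "twist": [0, 0, -3], "jaw": 10}
    - {"offset": [-69, -160, 0], "twist": [0, 0, -3.8], "jaw": 10}
    - {"offset": [-84, -195, 0], "twist": [0, 0, -4.6], "jaw": 10}
    - {"offset": [-99, -230, 0], "twist": [0, 0, -5.5], "jaw": 10}
    - {"offset": [-114, -264, 0], "twist": [0, 0, -6.3], "jaw": 10}
    - {"offset": [-129, -299, 0], "twist": [0, 0, -7.1], "jaw": 10}
    - {"offset": [-144, -334, 0], "twist": [0, 0, -8], "jaw": 10}
    - {"offset": [-159, -369, 0], "twist": [0, 0, -8.8], "jaw": 10}
    - {"offset": [-174, -404, 0], "twist": [0, 0, -9.6], "jaw": 10}
    - {"offset": [-187, -434, 0], "twist": [0, 0, -10.4], "jaw": 10}
    - {"offset": [-198, -459, 0], "twist": [0, 0, -11], "jaw": 10}
    - {"offset": [-206, -479, 0], "twist": [0, 0, -11.5], "jaw": 10}
    - {"offset": [-213, -494, 0], "twist": [0, 0, -11.8], "jaw": 10}
    - {"offset": [-215, -499, 0], "twist": [0, 0, -11.9], "jaw": 10}
    - {"offset": [-215, -499, 0], "twist": [0, 0, -11.9], "jaw": 10}

```text
time_s: 6.35
tcp_pos: [0.4756, -0.2284, 0.3977]
ee_rot: [-0.28, -3.129, -0.0]
contact_force: [0.2, 0.3, -2.8]
gripper_width: 0.0211
finger_force: 59.2
```

>>> step_arm:
  targets:
    - {"offset": [0, 0, 0], "twist": [0, 0, 0], "jaw": 10}
    - {"offset": [0, 0, 0], "twist": [0, 0, 0], "jaw": 10}
    - {"offset": [0, 0, 0], "twist": [0, 0, 0], "jaw": 10}

```text
time_s: 6.65
tcp_pos: [0.4767, -0.2265, 0.3978]
ee_rot: [-0.273, -3.13, -0.001]
contact_force: [0.1, -0.4, -3.0]
gripper_width: 0.0215
finger_force: 59.2
```

```bash
cat > m.py <<'E'
from st import *
s,M=st([.476,-.228,.257],np.radians(169.9)); t=s['tcp_pos']
for n in('scene','top'):
    f=grab(n); hsv=cv2.cvtColor(f['img'],cv2.COLOR_BGR2HSV).astype(int); C=cloud(f); H,S,V=[hsv[...,i] for i in range(3)]
    L=(C-t)@M   # tool coords
    ok=(f['range_z']>0)&(abs(L[...,0])<.12)&(abs(L[...,1])<.045)
    for k,m in(('red',ok&((H<6)|(H>174))&(S>170)&(V>60)&(L[...,2]>.07)&(L[...,2]<.11)),('blue',ok&(H>105)&(H<130)&(S>130)&(L[...,2]<.1)),
      ('plate',ok&(L[...,2]>.086)&(L[...,2]<.103)&((S<70)|((H<6)|(H>174))))):
        if m.sum()<5: print(n,k,m.sum()); continue
        q=C[m]; l=L[m]; r=cv2.minAreaRect(q[:,:2].astype(np.float32)); b=cv2.boxPoints(r); e=max([b[1]-b[0],b[2]-b[1]],key=np.linalg.norm)
        c=np.append(r[0],0)
        A=np.c_[q[:,:2]-q[:,:2].mean(0),np.ones(len(q))]; co=np.linalg.lstsq(A,q[:,2],rcond=None)[0]
        print(n,k,len(q),'rectc',np.round(r[0],4),'z',np.median(q[:,2]).round(4),'size',np.round(r[1],3),'yaw',np.degrees(np.arctan(e[1]/e[0])).round(1),'plane slopes deg',np.degrees(co[:2]).round(1),'tool med',np.median(l,0).round(4))
    cv2.imwrite(f'pics/{n}_{s["time_s"]:.2f}.png',f['img'])
E
python3 m.py; ls pics
```

```text
t 6.65 tcp [ 0.4767 -0.2265  0.3978] xyaw 170.02 zax [ 1.e-04  6.e-04 -1.e+00] F [ 0.1 -0.4 -3. ] w 0.0215 ff 59.17111873626709 q [-0.3   0.15  0.75  1.7  -0.1   1.33  1.87]
offset mm [  0.4  -1.7 140.8]
twist [ 0.04 -0.    0.12]
scene red 16 rectc [ 0.5428 -0.2373] z 0.3011 size [0.042 0.008] yaw 79.5 plane slopes deg [ 4.9 -0.5] tool med [-0.0681 -0.0015  0.0968]
scene blue 152 rectc [ 0.4826 -0.2162] z 0.3403 size [0.043 0.054] yaw -48.3 plane slopes deg [ 1.9 -8.3] tool med [-0.0161  0.0106  0.0575]
scene plate 255 rectc [ 0.4852 -0.2223] z 0.301 size [0.061 0.151] yaw -11.1 plane slopes deg [-0.2  3.2] tool med [-0.0295  0.0135  0.0968]
top red 51 rectc [ 0.5446 -0.2343] z 0.3047 size [0.039 0.008] yaw 79.7 plane slopes deg [-16.5   3. ] tool med [-0.0685  0.0049  0.0931]
top blue 127 rectc [ 0.4596 -0.2239] z 0.3622 size [0.021 0.024] yaw -12.4 plane slopes deg [16.5 -8. ] tool med [ 0.0198 -0.0003  0.0356]
top plate 660 rectc [ 0.4851 -0.2261] z 0.304 size [0.055 0.15 ] yaw -9.6 plane slopes deg [0.1 0.5] tool med [0.0359 0.0026 0.0938]
s1.png
scene0.png
scene2.png
scene_6.65.png
top0.png
top2.png
top_6.65.png
```

>>> step_arm:
  targets:
    - {"offset": [-1, -1.5, 8], "twist": [0, 0, 0.1], "jaw": 10}
    - {"offset": [-1, -1.5, 25], "twist": [0, 0, 0.1], "jaw": 10}
    - {"offset": [-1, -1.5, 45], "twist": [0, 0, 0.1], "jaw": 10}
    - {"offset": [-1, -1.5, 65], "twist": [0, 0, 0.1], "jaw": 10}
    - {"offset": [-1, -1.5, 85], "twist": [0, 0, 0.1], "jaw": 10}
    - {"offset": [-1, -1.5, 100], "twist": [0, 0, 0.1], "jaw": 10}
    - {"offset": [-1, -1.5, 112], "twist": [0, 0, 0.1], "jaw": 10}
    - {"offset": [-1, -1.5, 119], "twist": [0, 0, 0.1], "jaw": 10}
    - {"offset": [-1, -1.5, 122], "twist": [0, 0, 0.1], "jaw": 10}
    - {"offset": [-1, -1.5, 124], "twist": [0, 0, 0.1], "jaw": 10}
    - {"offset": [-1, -1.5, 124], "twist": [0, 0, 0.1], "jaw": 10}
    - {"offset": [-1, -1.5, 124], "twist": [0, 0, 0.1], "jaw": 10}

```text
time_s: 7.95
tcp_pos: [0.4775, -0.2293, 0.2744]
ee_rot: [0.279, 3.128, -0.0]
contact_force: [-0.5, 0.1, -3.4]
gripper_width: 0.021
finger_force: 59.2
```

```bash
sed -i 's/\[.476,-.228,.257\]/[.4775,-.2278,.2585]/' m.py; python3 m.py; python3 -c "
import cv2,glob
T=sorted(glob.glob('pics/top_*'))[-1];S=sorted(glob.glob('pics/scene_*'),key=lambda s:float(s[11:-4]))[-1]
T=sorted(glob.glob('pics/top_*'),key=lambda s:float(s[9:-4]))[-1];print(T,S)
a=cv2.imread(T)[70:220,290:440];b=cv2.imread(S)[100:250,120:270]
cv2.imwrite('pics/c1.png',cv2.resize(cv2.hconcat([a,b]),(800,400),interpolation=2))"
```

```text
t 7.95 tcp [ 0.4775 -0.2293  0.2744] xyaw 169.82 zax [ 1.2e-03 -2.0e-04 -1.0e+00] F [-0.5  0.1 -3.4] w 0.021 ff 59.23895537853241 q [-0.24  0.26  0.73  1.87 -0.2   1.07  1.95]
offset mm [ 0.3  1.4 15.9]
twist [ 0.    0.07 -0.08]
scene red 17 rectc [ 0.5444 -0.2392] z 0.1774 size [0.045 0.007] yaw 79.5 plane slopes deg [ 7.3 -1. ] tool med [-0.0682  0.0003  0.0971]
scene blue 118 rectc [ 0.4827 -0.2259] z 0.2195 size [0.045 0.064] yaw -52.8 plane slopes deg [  0.5 -19.4] tool med [-0.0184  0.0105  0.0549]
scene plate 220 rectc [ 0.4859 -0.2242] z 0.1776 size [0.058 0.152] yaw -11.1 plane slopes deg [0.3 4.5] tool med [-0.0318  0.0076  0.0969]
top red 35 rectc [ 0.5465 -0.237 ] z 0.1814 size [0.035 0.006] yaw 81.6 plane slopes deg [-6.8  2.8] tool med [-0.0687  0.0045  0.0931]
top blue 93 rectc [ 0.4585 -0.2253] z 0.2383 size [0.02 0.02] yaw 86.7 plane slopes deg [ 13.8 -14.7] tool med [0.0206 0.0009 0.0361]
top plate 529 rectc [ 0.4858 -0.2297] z 0.1806 size [0.057 0.15 ] yaw -8.2 plane slopes deg [0.1 0.4] tool med [0.0349 0.0035 0.0938]
pics/top_7.95.png pics/scene_7.95.png
```

View pics/c1.png

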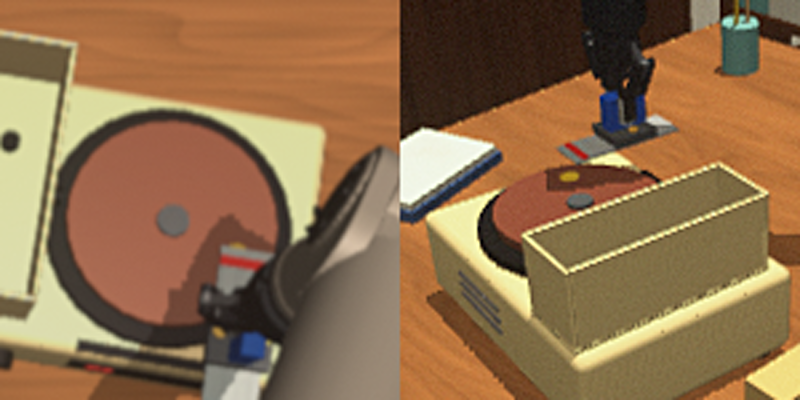

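The crop shows the blade level over the stone, the edge just covering the dot (left panel at (238,245)) and clear of the tank. Now the final descent.

>>> step_arm:
  targets:
    - {"offset": [0, 0.5, 4], "twist": [0, 0, -0.1], "jaw": 10}
    - {"offset": [0, 0.7, 8], "twist": [0, 0, -0.1], "jaw": 10}
    - {"offset": [0, 0.7, 12], "twist": [0, 0, -0.1], "jaw": 10}
    - {"offset": [0, 0.7, 14], "twist": [0, 0, -0.1], "jaw": 10}
    - {"offset": [0, 0.7, 15.5], "twist": [0, 0, -0.1], "jaw": 10}
    - {"offset": [0, 0.7, 15.5], "twist": [0, 0, -0.1], "jaw": 10}
    - {"offset": [0, 0.7, 15.5], "twist": [0, 0, -0.1], "jaw": 10}
    - {"offset": [0, 0.7, 15.5], "twist": [0, 0, -0.1], "jaw": 10}
    - {"offset": [0, 0.7, 15.5], "twist": [0, 0, -0.1], "jaw": 10}
    - {"offset": [0, 0.7, 15.5], "twist": [0, 0, -0.1], "jaw": 10}

```text
time_s: 9.05
tcp_pos: [0.4774, -0.2284, 0.2585]
ee_rot: [0.276, 3.129, 0.0]
contact_force: [-0.1, -0.3, -2.4]
gripper_width: 0.0209
finger_force: 59.2
```

```bash
python3 m.py
python3 - <<'E'
from st import *
P=np.array([bot.grab_frame('top') and bot.state()['tcp_pos'] for _ in range(8)]); print(P.mean(0).round(4),P.std(0).round(4))
f=grab('top'); C=cloud(f); s,M=st()
# free edge: plate-height points near the edge, grouped in tool coords
for n in('top','scene'):
    f=grab(n); C=cloud(f); L=(C-P.mean(0))@M; m=(L[...,2]>.085)&(L[...,2]<.1025)&(L[...,0]<-.055)&(L[...,0]>-.12)&(abs(L[...,1])<.06)
    l=L[m]; print(n,m.sum(),'edge x',np.percentile(-l[:,0],[50,90,98,100]).round(4),'y',np.percentile(l[:,1],[0,2,98,100]).round(4),'z',np.median(l[:,2]).round(4))
b=grab('scene')['img'][100:250,120:270]; cv2.imwrite('pics/c2.png',cv2.resize(b,(600,600),interpolation=2))
E
```

```text
t 9.05 tcp [ 0.4774 -0.2284  0.2585] xyaw 169.92 zax [ 2.e-04  1.e-04 -1.e+00] F [-0.1 -0.3 -2.4] w 0.0209 ff 59.238547682762146 q [-0.23  0.28  0.72  1.89 -0.21  1.04  1.97]
offset mm [ 0.   0.6 -0. ]
twist [0.01 0.01 0.02]
scene red 17 rectc [ 0.5444 -0.2389] z 0.1615 size [0.044 0.008] yaw 83.1 plane slopes deg [ 5.7 -0.5] tool med [-0.0682  0.0017  0.0969]
scene blue 119 rectc [ 0.4835 -0.2273] z 0.2014 size [0.045 0.077] yaw -60.6 plane slopes deg [ -2.8 -21.1] tool med [-0.0171  0.0101  0.0571]
scene plate 230 rectc [ 0.4863 -0.225 ] z 0.1618 size [0.06  0.151] yaw -9.6 plane slopes deg [0.4 5.6] tool med [-0.0326  0.0088  0.0967]
top red 34 rectc [ 0.5467 -0.2363] z 0.1643 size [0.035 0.007] yaw 78.3 plane slopes deg [-3.4  1.5] tool med [-0.0692  0.0043  0.0941]
top blue 89 rectc [ 0.4588 -0.2251] z 0.2234 size [0.022 0.021] yaw 84.6 plane slopes deg [17.7 -7.1] tool med [0.0201 0.0006 0.0351]
top plate 498 rectc [ 0.4862 -0.2282] z 0.1646 size [0.055 0.15 ] yaw -8.8 plane slopes deg [-0.1  0.8] tool med [0.034  0.0044 0.0939]
[ 0.4774 -0.2284  0.2584] [0. 0. 0.]
t 9.6 tcp [ 0.4773 -0.2284  0.2583] xyaw 169.92 zax [-0.e+00  1.e-04 -1.e+00] F [ 0.4  0.2 -1.9] w 0.0212 ff 59.23899829387665 q [-0.23  0.28  0.72  1.89 -0.21  1.04  1.97]
top 189 edge x [0.0733 0.0972 0.1137 0.116 ] y [-0.0304 -0.0208  0.0586  0.0597] z 0.0946
scene 73 edge x [0.0698 0.0813 0.0831 0.0836] y [-0.0238 -0.0227  0.0276  0.0291] z 0.0975
```

View pics/c2.png

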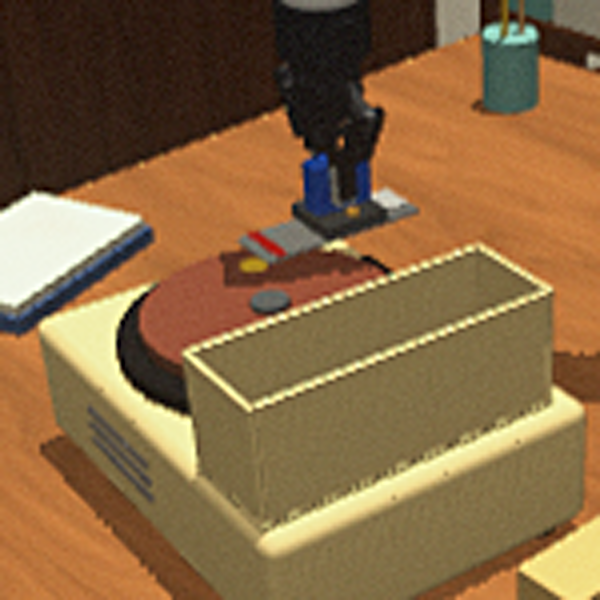

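The crop shows the edge hovering just above the dot at (255,265), with the blade level and parallel to the tank. The gap measures 9.5 mm in both cameras, so I'm handing it in.

```bash
python3 -c "
from bench import bot
print(bot.hand_in())"
```

```text
the job is handed in; nothing more can be done
None
```

I handed the job in with the blade still gripped: level, parallel to the tank's long sides, edge away from the switch panel, and about 9.5 mm above the yellow dot by both cameras. The hand-in gave no verdict.

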